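# Lean the rinsed board on the drain tray to dry

## Robot

A 6-joint arm with a two-finger parallel gripper is mounted at the origin on a cart in front of the work surface, level with it; the furniture and walls round the work are solid. World frame = base frame: x ahead of the robot, y to its left, z up, the work surface at z = 0. Lengths are in m, angles in rad, forces in N, time in s.
With the tool pointing down it reaches from about 0.3 to 0.75 m from the base axis. Payload 8.5 kg.
Tool frame: the origin (TCP) lies midway between the tips of the shut fingers; the grasp point (between the pads) lies 19 mm behind it (env.hold_point_z is the distance from the TCP to the grasp point, in m); z points along the fingers, x is the direction in which the jaws open and shut, and the axes are right-handed (so a half turn about z gives the same grasp; the last joint's range is limited). The gripper opens to 88 mm and grips with 3 to 60 N. Pads are 18 mm wide; open, the fingers measure 123 mm over their backs; the gripper's body (75 mm by 187 mm) begins 45 mm behind the grasp point.
Start: joints at [-1.531, 0.381, 1.297, -0, 1.464, -0.215], TCP at [0.139, -0.532, 0.239] pointing down, gripper open.
Joint ranges: [-3.11, 3.11], [-0.89, 2.33], [0.22, 2.48], [-1.42, 4.56], [0.17, 2.85], [-2.88, 2.88]. Speed limits (rad/s): [2.39, 2.39, 3.14, 3.14, 3.14, 3.14].

## Interface

Orientations are given as a unit quaternion [x, y, z, w].
In Python, from bench import env, cams, order gives the robot as it stands.
- The arm moves only by the shell command python3 -m crank 'ROWS' [OPENING] [FORCE]. ROWS is JSON, a list of rows, each a list of 6 numbers: the shift along the world's x, y, z in mm, then the turn, a rotation vector about the world's x, y, z in rad. A call has 1 to 12 rows; each row shifts and turns the commanded pose from where the row before left it; what a row does not reach is not made up. A row lasts 1/8 s, in which the tool goes at most 62.5 mm and 10.7 degrees, less where a joint would pass 70% of its speed; a pose out of reach is approached as far as the arm can. A call with a gripper value outside its range is refused whole. OPENING is the closure, from -1 (fully open) to 1 (shut), set as the call begins (- or left out, the last holds). The fingers move at their own pace and stop on an object; FORCE is the grip in N (left out, the last holds). Time passes only in rows, so rows that do not move let the fingers close. It gives the time, the measured TCP pose, the force and the opening at its end, in the units of the state.
- env.state(): the state, without advancing time (a new reading comes with each control period).
- cams.grab_frame(name): name is "scene" or "top" or "wrist"; returns (picture, depth): 480x640x3 uint8, red, green, blue; 480x640 float32, m along the optical axis (not along the pixel's ray), 0 where there is no reading.
- cams.camera_params(name): a dict with "fx", "fy", "cx", "cy" (pixels), "cam_to_world" (4x4, takes a point from camera to world coordinates). Camera axes: x right, y up, looking along -z (the intrinsics and any distortion apply to the point x, -y, -z); pixel columns grow to the right and rows downward; lengths in m; the calibration is good to about 2 mm. A picture is of the moment at which its call begins: read the wrist's pose just before it. camera_params takes no time and is no camera call; for the wrist camera it gives the pose at the moment of the call.
- order.close_job(): hands the job in, once; it reports no verdict.
The state is a dict: "t": time; "joint_positions": joint angles; "joint_velocities": joint speeds; "joint_efforts": joint torques, N m; "ee_pos": TCP position; "eef_rot": TCP orientation; "contact_force": force on the tool from outside, world axes, zero at the start; "moment": the same for the moment, N m; "gripper_width": opening from 0.0 (shut) to 1.0 (fully open).
Only numpy, scipy, OpenCV 4.12 (cv2) and the standard library are available. Lean on these libraries where they do the work, as an engineer would, in place of code of your own. Each camera call takes 0.05 s, during which the arm holds its last target.

## Task

Take the taller white board out of the holder and lean it on the steel drain tray to dry: centred and square, foot on the tray floor behind the foot stop, upper part laid back against the back rest. The wet tray is slippery and the stop has been set somewhere along it, so first feel the foot home against the stop, then lay the board back on the rest, and only then let go; do not let it drop or slide. Leave the small board, the specimen cup and the meter as they are.

Things in the scene. Friction and masses are not known exactly. Their poses are not given: they have to be found in the camera images.
- tall_board: White plastic board, 10 mm thick (x), 120 wide (y), 190 tall (z), 0.2 to 0.4 kg; small hanging slot in one top corner. Starts standing in one of the holder's two slots, loose by 3 mm, so perhaps leaning a few degrees. Origin: centre of its bottom edge; z up the board, x normal to its faces. Its free top edge can be pinched across the thickness from above.
- board_foot (a point): Centre of the tall board's bottom edge (the board's origin).
- board_top (a point): Centre of the tall board's top edge, 190 mm up its z axis. The hanging slot (12 mm high, 24 mm wide) is centred 16 mm below the top edge and 36 mm from the middle. Pinched here, the board can swing a few degrees in the grip when moved fast.
- small_board: White plastic board of the same kind, 10 x 100 x 110 mm (x, y, z), standing in the holder's other slot, 70 mm from the tall one; stays there. Origin: centre of its bottom edge.
- board_holder: Grey plastic holder fixed to the worktop, 110 (x) x 96 (y) x 42 mm, two parallel slots along its y axis at x = +35 and -35 mm, each 13 mm wide; slot floor 8 mm above its origin, slot walls up to 42 mm. Origin: centre of its underside.
- drain_tray: Flat steel tray fixed to the worktop, 124 (x) x 172 (y) mm; floor 8 mm above its origin and very slippery (friction about 0.08); low lips, up to 15 mm, along its two y edges only. Origin: centre of its underside. Its +x points to the back rest, away from the robot. The foot stop is clamped on it.
- foot_stop: Foot stop on the tray: a clamped, unyielding bar across it (10 mm thick, 144 long, 14 high; end nuts 18 high at y = +-62 mm). This pose is that of its rail: the middle of the tray floor, NOT the bar. The bar's face that looks to the rest was set by hand 38 to 70 mm in front of the rest's front face: see it, or feel it by drawing the standing board's foot along the floor in the tray's -x.
- back_rest: Upright slotted aluminium panel fixed on the tray, 150 mm wide (y), 6 mm thick; front face in the plane x = +45 mm of the tray, top edge 113 mm above the tray's origin (105 above its floor). With its foot at the stop the board rests on this top edge, 15 to 31 degrees from upright, depending on the stop. Origin and axes are the tray's.
- specimen_cup_b: Clear specimen cup with a screw lid, 62 mm wide, 72 mm tall, standing loose behind the tray. Origin: centre of its underside.
- glucose_meter: Small white hand-held meter, 93 x 52 x 20 mm, lying loose between holder and tray. Origin: centre of its underside.

How it is judged:
On the way, in this order (a step that is already met when the one before it is completed fails the run):
1. the tall board is lifted out of its holder (contact force between the fingers and tall_board above 0.5 N and z of board_foot in the frame of board_holder above 0.045 m), for 0.1 s.
2. the held board's foot is felt home: low on the tray behind the stop, touching it (contact force between the fingers and tall_board above 0.5 N and contact force between tall_board and foot_stop above 0.2 N and z of board_foot in the frame of drain_tray below 0.016 m and x of board_foot in the frame of drain_tray above -0.032 m), for 0.1 s.
3. still held, the board then stands on the tray floor behind the stop and leans on the back rest (contact force between the fingers and tall_board above 0.5 N and angle between tall_board's own z axis and vertical between 0.2 and 0.62 rad and angle between the y axis of tall_board and the y axis of drain_tray, either way round below 0.15 rad and z of board_foot in the frame of drain_tray below 0.014 m and x of board_foot in the frame of drain_tray between -0.032 and 0.035 m and x of board_top in the frame of drain_tray above 0.05 m and y of board_foot in the frame of drain_tray between -0.03 and 0.03 m and contact force between tall_board and back_rest above 0.05 N), for 0.1 s.
At the end, for the whole second after the job is handed in: The tall board is released and at rest, leaning 0.2 to 0.62 rad onto the back rest (touching; top past x = 50 mm of the tray), foot touching the stop, its centre on the tray floor (below 14 mm; x -32 to 35, y within 30 mm of the tray's middle), square within 0.15 rad (angle between tall_board's own z axis and vertical between 0.2 and 0.62 rad and angle between the y axis of tall_board and the y axis of drain_tray, either way round below 0.15 rad and z of board_foot in the frame of drain_tray below 0.014 m and x of board_foot in the frame of drain_tray between -0.032 and 0.035 m and x of board_top in the frame of drain_tray above 0.05 m and y of board_foot in the frame of drain_tray between -0.03 and 0.03 m and contact force between tall_board and back_rest above 0.05 N and contact force between tall_board and foot_stop above 0.2 N and contact force between the fingers and tall_board below 0.05 N and linear speed of tall_board below 0.01 m/s and angular speed of tall_board below 0.05 rad/s).
It fails at once if the tall board dropped, fell or slid while not held (faster than 0.12 m/s) (not (contact force between the fingers and tall_board above 0.02 N) and linear speed of tall_board above 0.12 m/s).
It fails at once if the small board was moved by more than 25 mm or tipped (distance of small_board from where it was at the start of the episode above 0.025 m or angle between small_board's own z axis and vertical above 0.3 rad).
It fails at once if the specimen cup was moved by more than 25 mm or tipped (distance of specimen_cup_b from where it was at the start of the episode above 0.025 m or angle between specimen_cup_b's own z axis and vertical above 0.3 rad).
It fails at once if the meter was moved by more than 25 mm or tipped (distance of glucose_meter from where it was at the start of the episode above 0.025 m or angle between glucose_meter's own z axis and vertical above 0.3 rad).
It also fails if it takes over 58 s, if anything falls off the work surface, if the arm or the gripper's body presses on something with over 40 N, if the wrist force passes 120 N, or if a joint passes its speed limit or range.

## Working session

There is one attempt and no reset: what is moved stays moved. The work goes in short steps, Python scripts to look and compute and a shell command to move; the robot and the scene stay as the last step left them, time stands still between calls to the robot, and variables do not carry over. Pictures are saved under pics/ and viewed, and the job is handed in when it is done.

```bash
ls; mkdir -p pics
python3 - <<'E'
from bench import env,cams,order
import cv2,numpy as np
print(env.state(), env.hold_point_z)
for n in ["scene","top","wrist"]:
    im,d=cams.grab_frame(n); cv2.imwrite(f"pics/{n}0.png",im[:,:,::-1]); np.savez(f"pics/{n}0.npz",im=im,d=d,**{k:np.array(v) for k,v in cams.camera_params(n).items()})
    print(n,cams.camera_params(n))
E
```

```text
pics
{'t': 0.0, 'joint_positions': array([-1.53130061e+00,  3.81185500e-01,  1.29830138e+00, -7.75868764e-06,
        1.46357710e+00, -2.15323104e-01]), 'joint_velocities': array([ 0.00017145, -0.00131395, -0.00107985, -0.00153192, -0.00074351,
        0.00031013]), 'joint_efforts': array([-3.87138389e-04, -4.37937355e+01, -2.24551839e+01,  7.14044133e-02,
        3.52766225e-02, -1.01482331e-04]), 'ee_pos': array([ 0.13861018, -0.5319432 ,  0.2381297 ]), 'eef_rot': array([ 7.91223802e-01, -6.11526249e-01, -4.75466089e-04, -5.61379118e-04]), 'contact_force': array([-0.05128143, -0.55617517,  0.21416965]), 'moment': array([-0.03816968, -0.03625842,  0.02019163]), 'gripper_width': 0.9982502731961795} 0.0187
scene {'fx': 582.2935401415409, 'fy': 582.2935401415409, 'cx': 331.9916901071075, 'cy': 229.14892949957257, 'cam_to_world': array([[-0.87990054,  0.27139139, -0.39002789,  0.10998436],
       [-0.47505589, -0.4854474 ,  0.73393646,  0.80265663],
       [ 0.00984601,  0.83107613,  0.5560715 ,  0.76868452],
       [ 0.        ,  0.        ,  0.        ,  1.        ]])}
top {'fx': 452.263068104284, 'fy': 452.263068104284, 'cx': 314.6568207549533, 'cy': 237.94545622325487, 'cam_to_world': array([[ 0.02256019,  0.99655128, -0.07985355,  0.47344263],
       [-0.99954911,  0.02090061, -0.021558  , -0.04703863],
       [-0.01981467,  0.0803039 ,  0.99657346,  1.04432352],
       [ 0.        ,  0.        ,  0.        ,  1.        ]])}
wrist {'fx': 373.40246075834807, 'fy': 373.40246075834807, 'cx': 317.4790195537491, 'cy': 240.75764417520287, 'cam_to_world': array([[ 0.25266145,  0.92076925,  0.29723084,  0.2152965 ],
       [-0.96755379,  0.24087605,  0.07627838, -0.51120945],
       [-0.00136101, -0.30685943,  0.95175387,  0.38413105],
       [ 0.        ,  0.        ,  0.        ,  1.        ]])}
```

View pics/scene0.png

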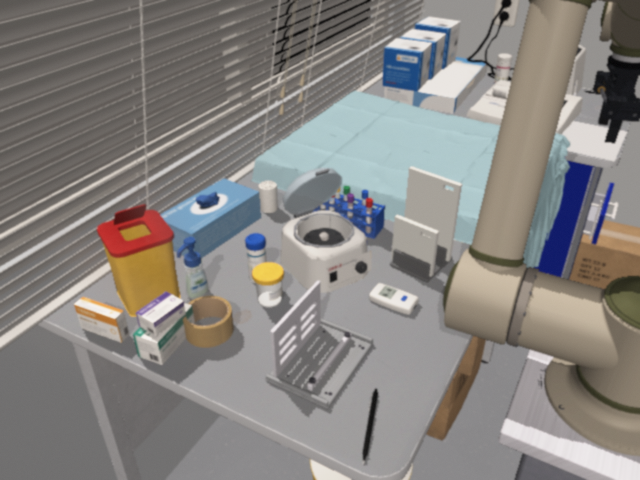

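View pics/top0.png

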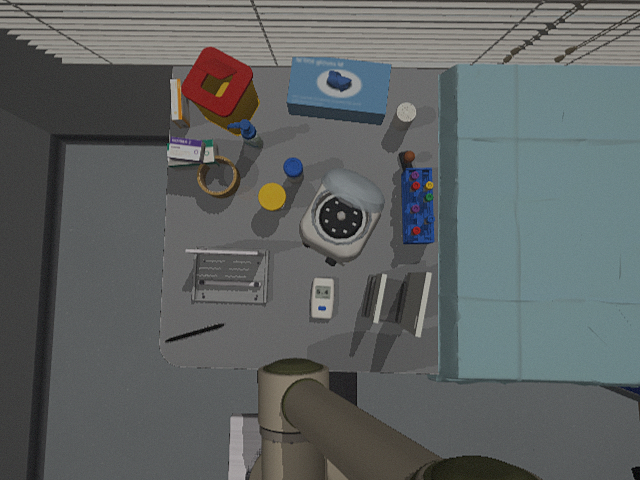

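View pics/wrist0.png

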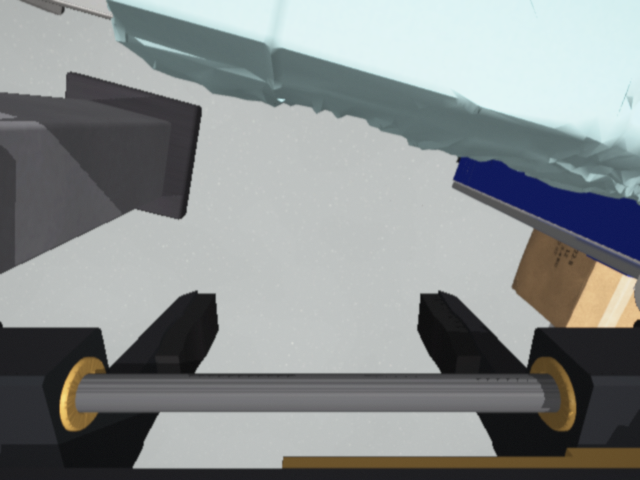

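```bash
cat > h.py <<'E'
import numpy as np,cv2
def load(n): return np.load(f"pics/{n}.npz")
def pts(z):
    d=z['d'];v,u=np.mgrid[0:480,0:640]
    x=(u-z['cx'])/z['fx']*d;y=-(v-z['cy'])/z['fy']*d
    P=np.stack([x,y,-d,np.ones_like(d)],-1)@z['cam_to_world'].T
    P=P[...,:3];P[d<=0]=np.nan
    return P
def ray(z,u,v,h):
    M=z['cam_to_world'];r=M[:3,:3]@np.array([(u-z['cx'])/z['fx'],-(v-z['cy'])/z['fy'],-1]);o=M[:3,3]
    return o+r*(h-o[2])/r[2]
E
python3 - <<'E'
from h import *
z=load('top0');P=pts(z)
np.set_printoptions(precision=3,suppress=True)
im=z['im'][:,:,::-1]
a=cv2.resize(im[235:345,180:280],None,fx=6,fy=6,interpolation=cv2.INTER_CUBIC)[:600]
b=cv2.resize(im[255:355,350:450],None,fx=6,fy=6,interpolation=cv2.INTER_CUBIC)
cv2.imwrite('pics/tray_z.png',a);cv2.imwrite('pics/hold_z.png',b)
print(P[300,250:300:20])
for r in (285,300,315): 
    print(r,[(c,*np.round(P[r,c]*1000).astype(int)) for c in range(360,448,3)])
print('bed',P[300,445:500:10],P[150,445:500:10])
s=load('scene0');c=cv2.resize(s['im'][150:310,360:490,::-1],None,fx=3.7,fy=3.7,interpolation=cv2.INTER_CUBIC);cv2.imwrite('pics/sc_z.png',c)
c=cv2.resize(s['im'][270:410,250:390,::-1],None,fx=4,fy=4,interpolation=cv2.INTER_CUBIC);cv2.imwrite('pics/sc_t.png',c)
E
```

```text
[[ 0.411  0.12   0.006]
 [ 0.412  0.075 -0.001]
 [ 0.413  0.029  0.002]]
285 [(360, np.int64(451), np.int64(-131), np.int64(3)), (363, np.int64(451), np.int64(-138), np.int64(1)), (366, np.int64(451), np.int64(-145), np.int64(0)), (369, np.int64(452), np.int64(-151), np.int64(9)), (372, np.int64(-9223372036854775808), np.int64(-9223372036854775808), np.int64(-9223372036854775808)), (375, np.int64(453), np.int64(-160), np.int64(42)), (378, np.int64(454), np.int64(-161), np.int64(95)), (381, np.int64(455), np.int64(-164), np.int64(119)), (384, np.int64(455), np.int64(-170), np.int64(121)), (387, np.int64(453), np.int64(-191), np.int64(9)), (390, np.int64(453), np.int64(-198), np.int64(8)), (393, np.int64(453), np.int64(-205), np.int64(7)), (396, np.int64(453), np.int64(-212), np.int64(7)), (399, np.int64(453), np.int64(-218), np.int64(10)), (402, np.int64(454), np.int64(-222), np.int64(29)), (405, np.int64(454), np.int64(-226), np.int64(43)), (408, np.int64(454), np.int64(-232), np.int64(45)), (411, np.int64(455), np.int64(-231), np.int64(83)), (414, np.int64(456), np.int64(-232), np.i
[... 3421 characters left out ...]
387), np.int64(-288), np.int64(1)), (432, np.int64(387), np.int64(-295), np.int64(3)), (435, np.int64(387), np.int64(-302), np.int64(1)), (438, np.int64(388), np.int64(-306), np.int64(12)), (441, np.int64(389), np.int64(-312), np.int64(15)), (444, np.int64(389), np.int64(-317), np.int64(22)), (447, np.int64(390), np.int64(-321), np.int64(30))]
bed [[ 0.423 -0.318  0.025]
 [ 0.425 -0.332  0.054]
 [ 0.426 -0.351  0.062]
 [ 0.426 -0.371  0.064]
 [ 0.427 -0.393  0.064]
 [ 0.427 -0.414  0.064]] [[ 0.762 -0.317  0.028]
 [ 0.756 -0.333  0.051]
 [ 0.754 -0.353  0.06 ]
 [ 0.754 -0.375  0.059]
 [ 0.754 -0.395  0.063]
 [ 0.755 -0.418  0.06 ]]<stdin>:10: RuntimeWarning: invalid value encountered in cast
```

View pics/tray_z.png

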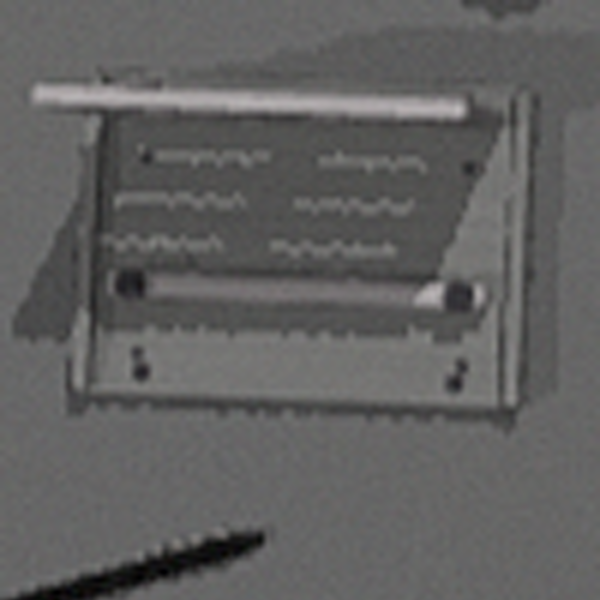

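View pics/hold_z.png

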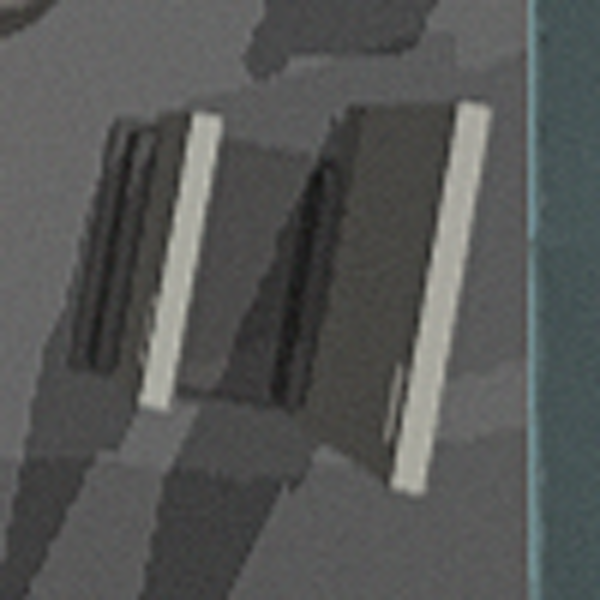

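View pics/sc_z.png

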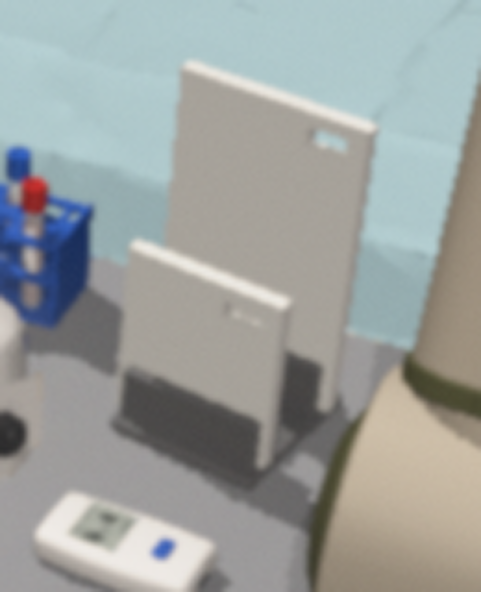

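View pics/sc_t.png

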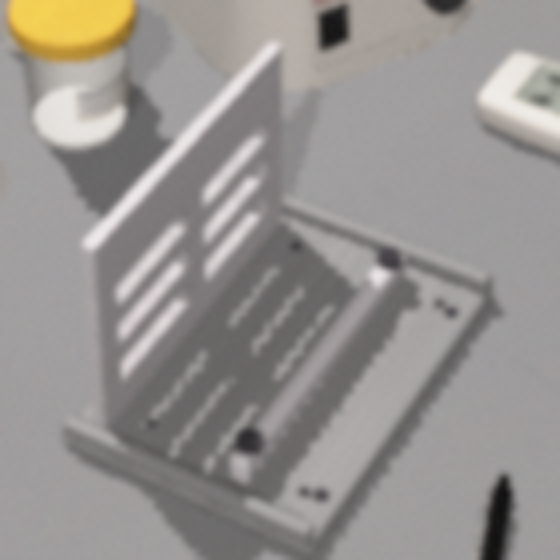

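Run:
```python
from h import *
np.set_printoptions(precision=1,suppress=True)
z=load('top0');P=pts(z)
H=lambda u,v:(350+(u+.5)/6-.5,255+(v+.5)/6-.5)
T=lambda u,v:(180+(u+.5)/6-.5,235+(v+.5)/6-.5)
print('board top');B=[ray(z,*H(*p),.198)*1000 for p in [(457,102),(491,104),(390,487),(425,492)]];print(np.array(B), np.mean(B,0)); e=B[0]+B[1]-B[2]-B[3];print('yaw of edge',np.arctan2(e[1],e[0]),np.linalg.norm(e)/2)
S=[ray(z,*H(*p),.118)*1000 for p in [(192,113),(221,115),(142,406),(170,410)]];print('small',np.array(S)); e=S[0]+S[1]-S[2]-S[3];print(np.arctan2(e[1],e[0]),np.linalg.norm(e)/2)
# tray floor corners (left lip outer, right)
print('rest top front', [ray(z,*T(*p),.113)*1000 for p in [(32,106),(466,118)]],'back',[ray(z,*T(*p),.113)*1000 for p in [(34,85),(468,97)]])
print('tray bottom edge z8', [ray(z,*T(*p),.008)*1000 for p in [(70,398),(522,408)]])
print('lip outer z15', [ray(z,*T(*p),.015)*1000 for p in [(72,395),(520,405),(535,95)]])
print('bar top near/far edges z22', [ray(z,*T(*p),.022)*1000 for p in [(145,278),(445,286),(145,298),(410,303)]])
def f(m): 
    Q=P[m]; Q=Q[~np.isnan(Q[:,0])]; return Q*1000
# rest top points by depth
m=np.zeros((480,640),bool); m[240:262,180:262]=1
Q=f(m);Q=Q[(Q[:,2]>108)&(Q[:,2]<118)];print('rest depth',len(Q),Q.mean(0),np.polyfit(Q[:,1],Q[:,0],1),Q[:,1].min(),Q[:,1].max(),np.median(Q[:,2]))
for c in (210,220,235,245): print(c,[tuple(np.round(P[r,c]*1000)) for r in range(272,304,1)])
s=load('scene0');Ps=pts(s)
# tall board face from scene cam
for (u,v) in [(415,180),(450,190),(412,210),(445,225)]: print('face',Ps[v,u]*1000)
m=np.zeros((480,640),bool);m[180:225,412:450]=1
Q=f(m) if 0 else Ps[m]*1000;Q=Q[~np.isnan(Q[:,0])]
c=np.median(Q,0);k=np.abs(Q[:,1]-c[1])<40;Q=Q[k];A=np.c_[Q[:,0],Q[:,2],np.ones(len(Q))]
for _ in range(4):
    w=np.linalg.lstsq(A,Q[:,1],rcond=None)[0];r=np.abs(A@w-Q[:,1]);A=A[r<6];Q=Q[r<6]
print('face fit y=ax+bz+c',w*[1000,1000,1],len(Q))
```

```text
board top
[[ 482.9 -236.5  198. ]
 [ 482.5 -247.   198. ]
 [ 364.8 -216.4  198. ]
 [ 363.6 -227.1  198. ]] [ 423.5 -231.7  198. ]
yaw of edge -0.16698617621103215 120.17416383278682
small [[ 478.1 -164.9  118. ]
 [ 477.6 -174.7  118. ]
 [ 379.4 -149.2  118. ]
 [ 378.3 -158.6  118. ]]
-0.15949163513956832 100.30083536121388
rest top front [array([512.7, 241.4, 113. ]), array([511.8,  90.9, 113. ])] back [array([520., 241., 113.]), array([519.1,  90.5, 113. ])]
tray bottom edge z8 [array([406.2, 254.2,   8. ]), array([406.5,  81.5,   8. ])]
lip outer z15 [array([407.8, 251.5,  15. ]), array([408.1,  81.5,  15. ]), array([525.2,  79.4,  15. ])]
bar top near/far edges z22 [array([452.6, 223.7,  22. ]), array([452.2, 110.2,  22. ]), array([445.1, 223.4,  22. ]), array([445.5, 123.2,  22. ])]
rest depth 213 [516.8 167.1 113. ] [  0.  514.7] 91.37594993525872 242.0948243750947 113.09863522239027
210 [(np.float64(473.0), np.float64(215.0), np.float64(5.0)), (np.float64(471.0), np.float64(213.0), np.float64(11.0)), (np.float64(468.0), np.float64(213.0), np.float64(10.0)), (np.float64(466.0), 
[... 6625 characters left out ...]
31.0), np.float64(10.0)), (np.float64(423.0), np.float64(131.0), np.float64(9.0)), (np.float64(420.0), np.float64(132.0), np.float64(7.0)), (np.float64(418.0), np.float64(131.0), np.float64(11.0)), (np.float64(416.0), np.float64(131.0), np.float64(7.0)), (np.float64(413.0), np.float64(131.0), np.float64(8.0)), (np.float64(411.0), np.float64(131.0), np.float64(6.0)), (np.float64(409.0), np.float64(131.0), np.float64(11.0)), (np.float64(407.0), np.float64(131.0), np.float64(6.0)), (np.float64(404.0), np.float64(132.0), np.float64(-1.0))]
face [ 463.  -232.1  173.7]
face [ 384.4 -227.1  174.1]
face [ 462.1 -229.7  100.8]
face [ 382.4 -219.2   93.4]
face fit y=ax+bz+c [-174.    -1.5 -151.2] 1657
```

```bash
python3 -m crank '[[20,22,2,0,0,-0.03],[36,38,2,0,0,-0.05],[36,38,2,0,0,-0.05],[36,38,2,0,0,-0.05],[36,38,2,0,0,-0.06],[36,38,2,0,0,-0.06],[36,38,2,0,0,-0.06],[29,30,0,0,0,-0.06],[20,20,0,0,0,0],[0,0,0,0,0,0]]' -1 40
python3 - <<'E'
from bench import cams
from h import *
import cv2
P=pts(load('top0'))[165:270,295:390];print('centrifuge max z',np.nanmax(P[...,2]))
n='wrist';p=cams.camera_params(n);im,d=cams.grab_frame(n);cv2.imwrite('pics/w1.png',im[:,:,::-1]);np.savez('pics/w1.npz',im=im,d=d,**{k:np.array(v) for k,v in p.items()})
E
```

```text
t: 1.4
ee_pos: [0.4243, -0.2311, 0.2525]
eef_rot: [-0.647, 0.762, 0.0, -0.0]
contact_force: [-0.7, -0.5, -0.1]
gripper_width: 1.001
centrifuge max z 0.23371182685950964
```

View pics/w1.png

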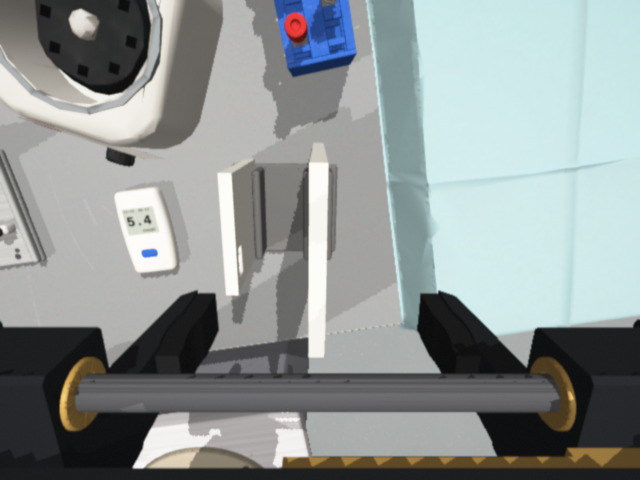

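Run:
```python
from h import *
from bench import env
np.set_printoptions(precision=1,suppress=True)
z=load('w1');T=env.state()['ee_pos'];M=np.linalg.inv(z['cam_to_world'])
for h in (.198,T[2]): 
    c=M@np.array([T[0],T[1],h,1]);print(z['fx']*c[0]/-c[2]+z['cx'],z['cy']-z['fy']*c[1]/-c[2])
print([ray(z,u,v,.198)*1000 for u,v in [(309,160),(328,160),(308,356),(326,356)]])
P=pts(z)*1000
for v in (150,200,300,340,350): print(v,P[v,317])
```

```text
320.5200682569424 265.36155804389654
321.4305438398672 311.54446132384624
[array([ 483.5, -235.4,  198. ]), array([ 481.9, -245.3,  198. ]), array([ 364.7, -214.6,  198. ]), array([ 362.9, -225.7,  198. ])]
150 [ 481.5 -239.2  111.2]
200 [ 461.5 -236.1  197.1]
300 [ 402.  -226.4  197.7]
340 [ 374.4 -221.9  196.8]
350 [ 367.8 -220.8  197.6]
```

```bash
python3 -m crank '[[-1,1,-20,0,0,0],[0,0,-25,0,0,0],[0,0,-25,0,0,0],[0,0,-15,0,0,0],[0,0,-7,0,0,0],[0,0,0,0,0,0]]' -1 40; python3 -m crank '[[0,0,0,0,0,0],[0,0,0,0,0,0],[0,0,0,0,0,0],[0,0,0,0,0,0],[0,0,0,0,0,0],[0,0,0,0,0,0],[0,0,0,0,0,0],[0,0,0,0,0,0]]' 1 40
```

```text
t: 2.2
ee_pos: [0.4223, -0.2318, 0.1607]
eef_rot: [-0.646, 0.763, 0.0, -0.0]
contact_force: [-0.4, 0.7, 0.2]
gripper_width: 1.001
t: 3.2
ee_pos: [0.4226, -0.2312, 0.1607]
eef_rot: [-0.646, 0.763, 0.0, 0.0]
contact_force: [-0.6, 0.6, -0.7]
gripper_width: 0.116
```

```bash
python3 -m crank '[[0,0,8,0,0,0],[0,0,15,0,0,0],[0,0,20,0,0,0],[0,0,25,0,0,0],[0,0,25,0,0,0],[0,0,25,0,0,0],[0,0,20,0,0,0],[0,0,12,0,0,0],[0,0,0,0,0,0]]'; python3 -m crank '[[-1,10,0,0,0,0.04],[-1,20,0,0,0,0.09],[-2,30,0,0,0,0.14],[-2,35,0,0,0,0.16],[-2,40,0,0,0,0.18],[-2,40,0,0,0,0.18],[-2,40,0,0,0,0.18],[0,40,0,0,0,0.18],[0,40,0,0,0,0.18],[0,40,0,0,0,0.18],[0,35,0,0,0,0.14],[0,28,0,0,0,0.08]]';python3 -m crank '[[12,0,0,0,0,0],[16,0,0,0,0,0],[18,0,0,0,0,0],[14,0,0,0,0,0],[10,0,0,0,0,0],[0,0,0,0,0,0],[0,0,0,0,0,0]]';python3 - <<'E'
from bench import cams
from h import *
import cv2
for n in ('scene','top','wrist'):
    p=cams.camera_params(n);im,d=cams.grab_frame(n);cv2.imwrite(f'pics/{n}2.png',im[:,:,::-1]);np.savez(f'pics/{n}2.npz',im=im,d=d,**{k:np.array(v) for k,v in p.items()})
E
```

```text
t: 4.32
ee_pos: [0.4227, -0.2312, 0.3111]
eef_rot: [-0.646, 0.763, -0.0, 0.0]
contact_force: [0.5, 0.5, -3.3]
gripper_width: 0.111
t: 5.82
ee_pos: [0.4096, 0.1684, 0.31]
eef_rot: [1.0, -0.0, -0.001, 0.0]
contact_force: [0.6, -0.3, -3.4]
gripper_width: 0.107
t: 6.7
ee_pos: [0.4803, 0.1667, 0.3108]
eef_rot: [1.0, -0.003, -0.0, -0.0]
contact_force: [-0.3, 0.1, -3.4]
gripper_width: 0.112
```

View pics/scene2.png

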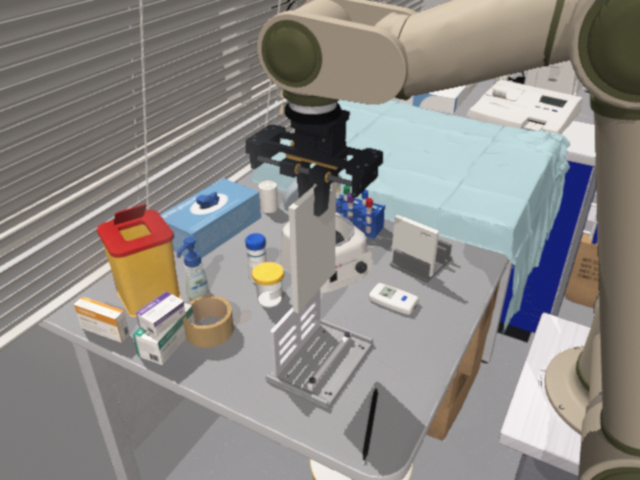

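View pics/wrist2.png

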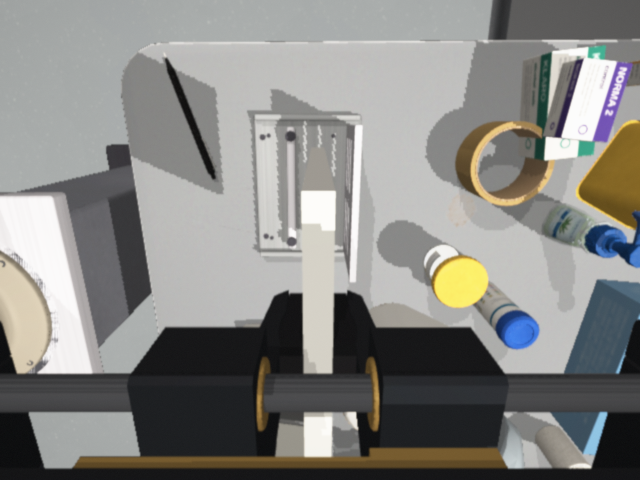

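View pics/top2.png

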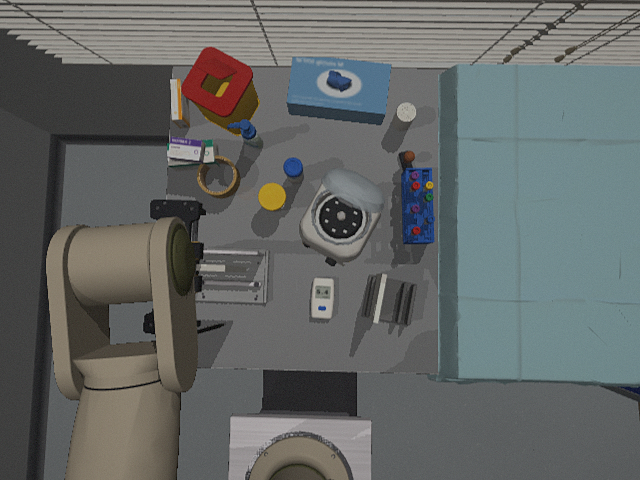

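Run:
```python
from h import *
np.set_printoptions(precision=1,suppress=True)
s=load('scene2');P=pts(s)*1000
m=np.zeros((480,640),bool);m[185:330,285:340]=1
Q=P[m];Q=Q[(np.abs(Q[:,0]-475)<12)&(Q[:,2]>150)&(np.abs(Q[:,1]-167)<70)]
A=np.c_[Q[:,1],Q[:,2],np.ones(len(Q))]
for _ in range(5):
    w=np.linalg.lstsq(A,Q[:,0],rcond=None)[0];r=np.abs(A@w-Q[:,0]);A=A[r<4];Q=Q[r<4]
print('x=ay+bz+c',w*[1000,1000,1],len(Q),Q.min(0),Q.max(0), 'x at z=300,160',w@[167,300,1],w@[167,160,1])
c=cv2.resize(s['im'][170:330,270:390,::-1],None,fx=3.7,fy=3.7,interpolation=cv2.INTER_CUBIC);cv2.imwrite('pics/s2z.png',c)
```

```text
x=ay+bz+c [ 12.6   1.9 472.3] 3902 [471.3 105.1 155.1] [479.5 230.  354.5] x at z=300,160 474.9336904100286 474.66903122536917
```

View pics/s2z.png

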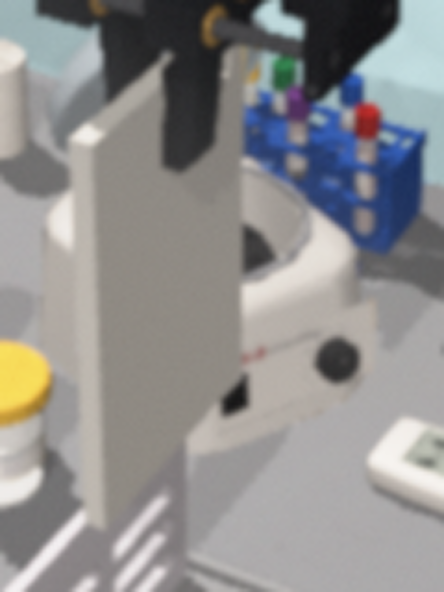

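```bash
python3 -m crank '[[0,0,-10,0,0,0],[0,0,-20,0,0,0],[0,0,-25,0,0,0],[0,0,-25,0,0,0],[0,0,-25,0,0,0],[0,0,-18,0,0,0],[0,0,-12,0,0,0],[0,0,-8,0,0,0],[0,0,0,0,0,0],[0,0,0,0,0,0]]'; python3 -m crank '[[0,0,-1,0,0,0],[0,0,-1,0,0,0],[0,0,-1,0,0,0],[0,0,-1,0,0,0],[0,0,0,0,0,0]]'
```

```text
t: 8.1
ee_pos: [0.4809, 0.1668, 0.1683]
eef_rot: [1.0, -0.003, 0.001, -0.0]
contact_force: [0.0, 0.3, -1.9]
gripper_width: 0.11
t: 8.72
ee_pos: [0.4806, 0.1668, 0.1637]
eef_rot: [1.0, -0.003, -0.0, 0.0]
contact_force: [0.5, -0.8, -3.4]
gripper_width: 0.107
```

```bash
for i in 1 2 3; do echo; done; python3 -m crank '[[0,0,-1,0,0,0],[0,0,0,0,0,0]]';python3 -m crank '[[0,0,-0.7,0,0,0],[0,0,0,0,0,0]]';python3 -m crank '[[0,0,-0.7,0,0,0],[0,0,0,0,0,0]]'
```

```text
t: 8.98
ee_pos: [0.4806, 0.1668, 0.1627]
eef_rot: [1.0, -0.003, -0.0, 0.0]
contact_force: [-0.6, 0.3, -2.0]
gripper_width: 0.113
t: 9.22
ee_pos: [0.4806, 0.1668, 0.162]
eef_rot: [1.0, -0.003, -0.0, 0.0]
contact_force: [1.1, 0.8, -3.1]
gripper_width: 0.108
t: 9.48
ee_pos: [0.4806, 0.1668, 0.1613]
eef_rot: [1.0, -0.003, -0.0, -0.0]
contact_force: [0.2, -0.4, -3.0]
gripper_width: 0.109
```

```bash
python3 -m crank '[[-3,0,0,0,0,0],[-5,0,0,0,0,0],[-5,0,0,0,0,0],[-2,0,0,0,0,0],[0,0,0,0,0,0]]';python3 -m crank '[[-1.5,0,0,0,0,0],[0,0,0,0,0,0]]';python3 -m crank '[[-1.5,0,0,0,0,0],[0,0,0,0,0,0]]';python3 -m crank '[[-1.5,0,0,0,0,0],[0,0,0,0,0,0]]';python3 -m crank '[[-1,0,0,0,0,0],[0,0,0,0,0,0]]'
```

```text
t: 10.1
ee_pos: [0.4655, 0.1668, 0.1614]
eef_rot: [1.0, -0.003, 0.0, -0.0]
contact_force: [0.1, -0.3, -2.1]
gripper_width: 0.107
t: 10.35
ee_pos: [0.4641, 0.1668, 0.1613]
eef_rot: [1.0, -0.003, -0.0, -0.0]
contact_force: [-0.6, 0.6, -3.0]
gripper_width: 0.11
t: 10.6
ee_pos: [0.4625, 0.1668, 0.1613]
eef_rot: [1.0, -0.003, -0.0, -0.0]
contact_force: [0.6, -0.2, -2.2]
gripper_width: 0.108
t: 10.85
ee_pos: [0.461, 0.1668, 0.1614]
eef_rot: [1.0, -0.003, -0.0, -0.0]
contact_force: [0.2, -0.2, -3.0]
gripper_width: 0.109
t: 11.1
ee_pos: [0.4601, 0.1668, 0.1614]
eef_rot: [1.0, -0.003, -0.0, 0.0]
contact_force: [0.4, -0.5, -2.3]
gripper_width: 0.111
```

```bash
python3 -m crank '[[-0.8,0,0,0,0,0],[0,0,0,0,0,0]]';python3 -m crank '[[-0.8,0,0,0,0,0],[0,0,0,0,0,0]]';python3 -m crank '[[-0.8,0,0,0,0,0],[0,0,0,0,0,0]]'; python3 -c "
from bench import env
print(env.state()['moment'])"
```

```text
t: 11.35
ee_pos: [0.4594, 0.1668, 0.1614]
eef_rot: [1.0, -0.003, 0.0, -0.0]
contact_force: [0.4, 0.3, -2.6]
gripper_width: 0.109
t: 11.6
ee_pos: [0.4587, 0.1668, 0.1614]
eef_rot: [1.0, -0.003, 0.0, -0.0]
contact_force: [1.4, 0.1, -2.6]
gripper_width: 0.105
t: 11.85
ee_pos: [0.458, 0.1668, 0.1614]
eef_rot: [1.0, -0.003, 0.0, -0.0]
contact_force: [2.8, 0.5, -3.3]
gripper_width: 0.111
[-2.88710953e-02 -7.09869481e-01 -6.66483751e-04]
```

```bash
python3 -m crank '[[-0.7,0,0,0,0,0],[0,0,0,0,0,0],[0,0,0,0,0,0]]'
python3 - <<'E'
from bench import cams
from h import *
import cv2
n='scene'
p=cams.camera_params(n);im,d=cams.grab_frame(n);np.savez(f'pics/{n}3.npz',im=im,d=d,**{k:np.array(v) for k,v in p.items()})
c=cv2.resize(im[230:410,230:400,::-1],None,fx=3.3,fy=3.3,interpolation=cv2.INTER_CUBIC);cv2.imwrite('pics/s3z.png',c)
# plan
b=.4542;L=.1527+.0
p0=None
for th in np.arange(0,.52,.0499):
    x=b+.005*np.cos(th)+L*np.sin(th); zz=.008+.005*np.sin(th)+L*np.cos(th)
    print(round(th,3),round(x*1000,1),round(zz*1000,1),None if p0 is None else np.round([(x-p0[0])*1000,(zz-p0[1])*1000],1)); p0=(x,zz)
E
```

```text
t: 12.22
ee_pos: [0.4572, 0.1668, 0.1615]
eef_rot: [1.0, -0.003, 0.0, -0.0]
contact_force: [2.9, -0.7, -4.3]
gripper_width: 0.112
0.0 459.2 160.7 None
0.05 466.8 160.8 [7.6 0.1]
0.1 474.4 160.4 [ 7.6 -0.3]
0.15 481.9 159.7 [ 7.5 -0.7]
0.2 489.4 158.7 [ 7.5 -1.1]
0.25 496.7 157.2 [ 7.4 -1.5]
0.299 504.0 155.4 [ 7.3 -1.8]
0.349 511.2 153.2 [ 7.1 -2.2]
0.399 518.2 150.6 [ 7.  -2.6]
0.449 525.0 147.7 [ 6.8 -2.9]
0.499 531.7 144.5 [ 6.7 -3.3]
```

View pics/s3z.png

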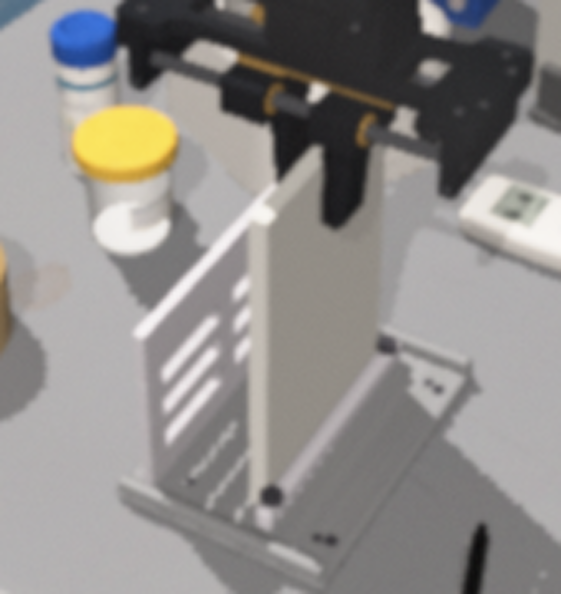

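```bash
python3 -m crank '[[3.8,0,0,0,0.025,0],[7.6,0,-0.3,0,0.05,0],[7.6,0,-0.6,0,0.05,0],[7.5,0,-1.0,0,0.05,0],[7.4,0,-1.3,0,0.05,0],[7.3,0,-1.7,0,0.05,0],[3.6,0,-1.0,0,0.025,0],[0,0,0,0,0,0],[0,0,0,0,0,0]]'
```

```text
t: 13.4
ee_pos: [0.5019, 0.1667, 0.1559]
eef_rot: [0.989, -0.003, -0.149, 0.001]
contact_force: [4.1, -0.5, 2.9]
gripper_width: 0.109
```

```bash
python3 -m crank '[[4,0,-1.0,0,0.025,0],[7.1,0,-2.1,0,0.05,0],[3.6,0,-1.2,0,0.025,0],[0,0,0,0,0,0]]'; python3 -m crank '[[2.8,0,-1.1,0,0.02,0],[0,0,0,0,0,0]]';python3 -m crank '[[1.4,0,-0.6,0,0.01,0],[0,0,0,0,0,0]]'
```

```text
t: 13.9
ee_pos: [0.5169, 0.1667, 0.1509]
eef_rot: [0.98, -0.003, -0.199, 0.001]
contact_force: [3.1, -2.1, 1.7]
gripper_width: 0.106
t: 14.15
ee_pos: [0.5196, 0.1667, 0.1499]
eef_rot: [0.978, -0.003, -0.209, 0.001]
contact_force: [4.2, -1.3, 2.5]
gripper_width: 0.106
t: 14.4
ee_pos: [0.5208, 0.1668, 0.1494]
eef_rot: [0.977, -0.003, -0.214, 0.001]
contact_force: [3.5, -0.1, 2.1]
gripper_width: 0.111
```

```bash
for k in 1; do :; done; python3 -m crank '[[1.4,0,-0.6,0,0.01,0],[0,0,0,0,0,0]]';python3 -m crank '[[1.4,0,-0.6,0,0.01,0],[0,0,0,0,0,0]]';python3 -m crank '[[1.4,0,-0.6,0,0.01,0],[0,0,0,0,0,0]]'
python3 - <<'E'
from bench import cams,env
from h import *
import cv2
print(env.state()['moment'])
for n in ('scene','top'):
    p=cams.camera_params(n);im,d=cams.grab_frame(n);np.savez(f'pics/{n}4.npz',im=im,d=d,**{k:np.array(v) for k,v in p.items()})
    if n=='scene':
        c=cv2.resize(im[230:410,230:400,::-1],None,fx=3.3,fy=3.3,interpolation=cv2.INTER_CUBIC);cv2.imwrite('pics/s4z.png',c)
E
```

```text
t: 14.65
ee_pos: [0.5222, 0.1668, 0.1488]
eef_rot: [0.976, -0.003, -0.218, 0.001]
contact_force: [3.5, -0.3, 1.7]
gripper_width: 0.109
t: 14.9
ee_pos: [0.5236, 0.1668, 0.1482]
eef_rot: [0.975, -0.003, -0.223, 0.001]
contact_force: [3.3, -1.2, 1.6]
gripper_width: 0.108
t: 15.15
ee_pos: [0.5239, 0.1668, 0.1481]
eef_rot: [0.973, -0.003, -0.23, 0.001]
contact_force: [-3.6, -0.8, 6.4]
gripper_width: 0.113
[-0.220149    0.08430412 -0.01206233]
```

View pics/s4z.png

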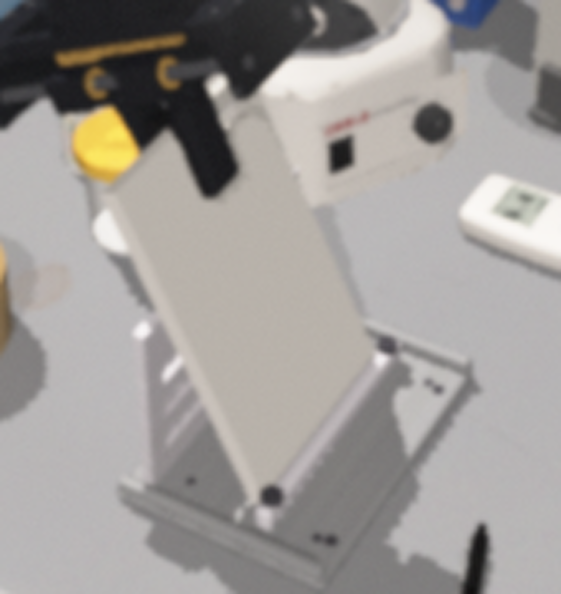

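```bash
python3 -m crank '[[0,0,0,0,0,0],[0,0,0,0,0,0]]';python3 -m crank '[[-0.4,0,-0.6,0,0,0],[0,0,0,0,0,0]]';python3 -m crank '[[-0.4,0,-0.6,0,0,0],[0,0,0,0,0,0],[0,0,0,0,0,0]]'
```

```text
t: 15.5
ee_pos: [0.5238, 0.1668, 0.1481]
eef_rot: [0.973, -0.003, -0.23, 0.001]
contact_force: [-3.6, -1.3, 4.7]
gripper_width: 0.111
t: 15.75
ee_pos: [0.5238, 0.1668, 0.148]
eef_rot: [0.973, -0.003, -0.229, 0.001]
contact_force: [-2.7, -2.1, 8.9]
gripper_width: 0.11
t: 16.12
ee_pos: [0.5238, 0.1668, 0.148]
eef_rot: [0.974, -0.003, -0.228, 0.001]
contact_force: [0.5, -1.4, 11.6]
gripper_width: 0.112
```

```bash
python3 -m crank '[[0.5,0,0.4,0,0,0],[0,0,0,0,0,0],[0,0,0,0,0,0]]';python3 -m crank '[[0.3,0,0.4,0,0,0],[0,0,0,0,0,0],[0,0,0,0,0,0]]' 1 10;python3 -m crank '[[0,0,0,0,0,0],[0,0,0,0,0,0],[0,0,0,0,0,0]]' 1 3
```

```text
t: 16.5
ee_pos: [0.5239, 0.1668, 0.148]
eef_rot: [0.973, -0.003, -0.229, 0.001]
contact_force: [-2.4, -1.6, 10.7]
gripper_width: 0.109
t: 16.88
ee_pos: [0.5238, 0.1668, 0.1481]
eef_rot: [0.973, -0.003, -0.23, 0.001]
contact_force: [-3.1, -1.0, 8.3]
gripper_width: 0.112
t: 17.25
ee_pos: [0.5236, 0.1669, 0.1478]
eef_rot: [0.973, -0.003, -0.23, 0.001]
contact_force: [-2.2, -0.1, 6.4]
gripper_width: 0.112
```

```bash
python3 -m crank '[[0,0,0,0,0,0],[0,0,0,0,0,0],[0,0,0,0,0,0]]' 0.55;  python3 - <<'E'
from bench import cams,env
from h import *
import cv2
n='scene'
p=cams.camera_params(n);im,d=cams.grab_frame(n)
c=cv2.resize(im[230:410,230:400,::-1],None,fx=3.3,fy=3.3,interpolation=cv2.INTER_CUBIC);cv2.imwrite('pics/s5z.png',c)
E
```

```text
t: 17.62
ee_pos: [0.5248, 0.1668, 0.147]
eef_rot: [0.974, -0.003, -0.228, 0.001]
contact_force: [-0.0, 0.0, 0.0]
gripper_width: 0.222
```

View pics/s5z.png

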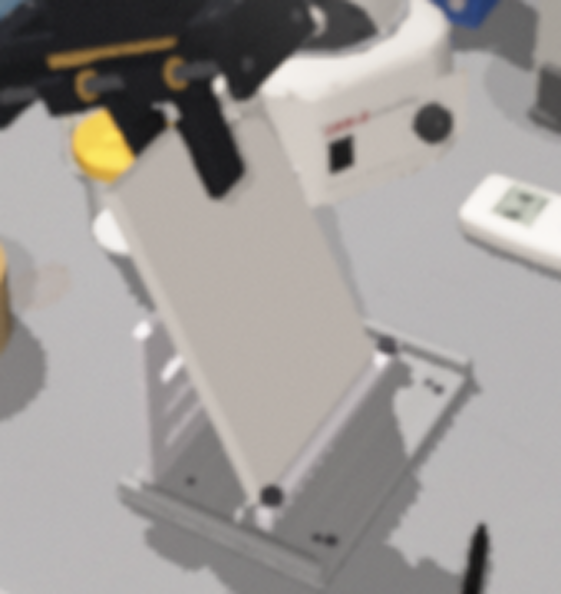

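```bash
python3 -m crank '[[0,0,0,0,0,0],[0,0,0,0,0,0],[4,0,9,0,0,0],[9,0,18,0,0,0],[9,0,18,0,0,0],[9,0,18,0,0,0],[0,0,20,0,0,0],[0,0,30,0,0,0],[-10,0,30,0,0,0],[-10,0,10,0,0,0],[0,0,0,0,0,0]]' 0.3;  python3 - <<'E'
from bench import cams,env
from h import *
import cv2
np.set_printoptions(precision=4,suppress=True)
for n in ('scene','wrist','top'):
    p=cams.camera_params(n);im,d=cams.grab_frame(n);np.savez(f'pics/{n}6.npz',im=im,d=d,**{k:np.array(v) for k,v in p.items()})
    cv2.imwrite(f'pics/{n}6.png',im[:,:,::-1])
s=load('scene6');P=pts(s)*1000
m=np.zeros((480,640),bool);m[275:375,265:345]=1
Q=P[m];Q=Q[(Q[:,2]>40)&(Q[:,2]<175)&(np.abs(Q[:,1]-167)<58)&(np.abs(Q[:,0]-(454+.46*Q[:,2]))<15)]
A=np.c_[Q[:,1],Q[:,2],np.ones(len(Q))]
for _ in range(6):
    w=np.linalg.lstsq(A,Q[:,0],rcond=None)[0];r=np.abs(A@w-Q[:,0]);A=A[r<3];Q=Q[r<3]
print('front face x=ay+bz+c',w,len(Q),'tilt',np.arctan(w[1]),'x at z10',w@[167,10,1],Q.min(0),Q.max(0))
a=load('scene0')
for nm,(r0,r1,c0,c1) in dict(cup=(260,310,245,290),meter=(280,320,365,422),small=(212,280,385,440)).items():
    print(nm,np.abs(a['im'][r0:r1,c0:c1].astype(int)-s['im'][r0:r1,c0:c1]).mean())
E
```

```text
t: 19.05
ee_pos: [0.5355, 0.1669, 0.3007]
eef_rot: [0.974, -0.003, -0.227, 0.001]
contact_force: [0.0, -0.2, -0.2]
gripper_width: 0.351
front face x=ay+bz+c [  0.0142   0.4735 446.0671] 3562 tilt 0.4422085125156805 x at z10 453.1704605436411 [464.0454 109.0999  40.0142] [532.6479 224.9092 174.9826]
cup 31.024444444444445
meter 21.66593567251462
small 11.024242424242424
```

View pics/scene6.png

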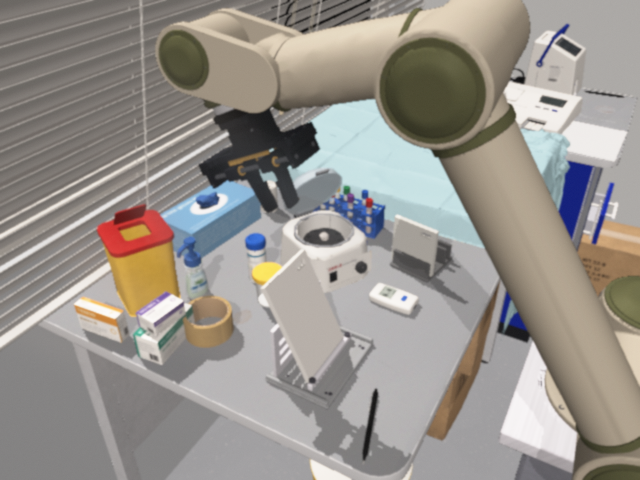

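View pics/wrist6.png

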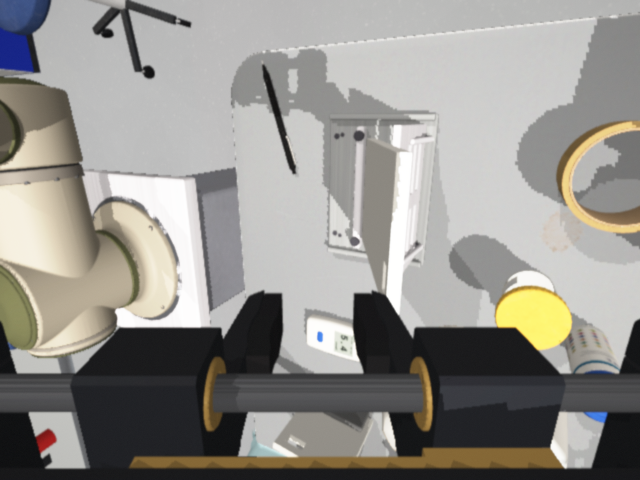

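```bash
python3 -m crank '[[0,0,0,0,0,0],[0,0,0,0,0,0],[0,0,0,0,0,0],[0,0,0,0,0,0]]'; python3 -c "
from bench import order
print(order.close_job())"
```

```text
t: 19.7
ee_pos: [0.5359, 0.1667, 0.3002]
eef_rot: [0.974, -0.003, -0.228, 0.001]
contact_force: [-0.4, 0.1, 0.5]
gripper_width: 0.352
the job is handed in; nothing more can be done
None
```

The tall board is leaning on the drain tray with its foot at the stop and its back on the rest. I handed the job in at about 20 s; the hand-in gives no verdict.

**What I did:** I pinched the board's top edge and lifted it clear of the holder, then turned it square and lowered it behind the stop. I drew the foot in -x until the stop pushed back with about 3 N. I then tilted the board back until the rest pushed back, with sideways force going from +3.3 to -3.6 N. After seating the foot on the floor I eased the grip from 40 to 10 to 3 N, opened the fingers and withdrew along the board.

**Last checks:**
- **Lean:** 0.442 rad, which matches what the geometry gives for a foot at the stop.
- **Squareness and centring:** about 0.014 rad off square. The board was centred on the tray within about 1 mm when I measured it hanging just before lowering.
- **Foot:** the front face at the foot is at x ≈ 453 mm and the stop face at about 454 mm, so they are touching within the 2 mm camera accuracy.
- **Release:** the tool force fell to zero when the fingers opened, and the board did not visibly move.

**Not settled:**
- **Foot contact after release:** I could not measure the contact force at the stop once the fingers were off; I judge it from position and from having pressed the foot home beforehand.
- **Small board, cup and meter:** the small board and the meter look unmoved in the final pictures. The cup is partly hidden by the board in one view but looks upright from the wrist camera. My pixel-difference check on all three was inconclusive: the differences were large, which I put down to changed shadows and the board covering the cup.

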